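Box a prickly teasel head with the sprung tongs

TASK

Box up the prickly teasel head for the collection: squeeze the sprung tongs on it to pick it up (never touch it with the gripper itself), lower it into the open card box almost to the floor and only then let it go. Lay the tongs back flat on the black rubber mat, close the box's lid fully, and do not disturb the other dry fruits, the washers, the pot, the cup or the bottle.

Things in the scene. Friction and masses are not known exactly. Their poses are not given: they have to be found in the camera images.
- tongs: Steel sprung tongs (tweezers), 200 mm long, 70 g, balanced near the rests, lying on the rubber mat with their two arms side by side, so that they open and shut level with the table. All strips stand 20 mm high as they lie. Origin: centre of the underside, midway along, between the arms; x points to the jaws, y to the left arm, z up. The bow joining the arms is at x = -100 mm.
- tongs_rests (a point): Where to hold and squeeze the tongs: midway between the two grey finger rests (44 mm long, 20 mm high, one on the outside of each arm), 10 mm above the tongs' origin; axes as the tongs'. Width over the rests: 57 mm sprung open, 50 mm lightly squeezed (4 N; 48 mm: 5 N, enough to carry them), 42 mm with the teasel head in the jaws, 22 mm shut. A firm hold on the head takes 18 to 24 N here.
- tongs_jaws (a point): Middle of the gap between the two flat jaws, 84 mm ahead (+x) of the rests, 10 mm above the underside; axes as the tongs'. The jaws are 28 mm long (ends 98 mm ahead of the rests) and 20 mm high. Clear gap 70 mm sprung open (78 mm over the outsides), 55 mm when the rests measure 50 mm, 51 mm at 48 mm; it shuts about 2 mm for each 1 mm at the rests.
- tongs_left (a joint): Left arm (at +y) of the tongs: 0 when sprung fully open, grows as it is squeezed inward, about 0.09 rad when the jaws hold the teasel head, 0.195 rad shut. Spring 8 N m/rad, pivot at x = -90 mm, y = 9 mm in the tongs' frame.
- tongs_right (a joint): Right arm (at -y) of the tongs: the same as the left one, mirrored.
- mat: Thin black rubber mat, 260 mm (x) by 170 mm (y) by 3 mm, fixed to the table at the left or at the right, on which the tongs lie at the start. Origin: centre of its underside.
- blotter: Grey blotting felt, 220 mm (x) by 360 mm (y) by 2 mm, fixed to the table, on which the dry fruits lie. Origin: centre of its underside.
- box: Open card specimen box, 140 mm (x) by 130 mm (y) outside, walls 26 mm high and 3 mm thick, floor 3 mm thick, fixed to the table at the side opposite the mat. Origin: centre of its underside; the lid's hinge runs along its far edge at x = +70 mm, z = 26 mm.
- spruce_cone: Bystander: brown spruce cone, long and scaly, 118 mm long, 36 mm thick, lying on the blotter. Origin: centre of its underside, x along it.
- pod: Bystander: smooth brown spindle-shaped seed pod, pointed at both ends, 110 mm long, 28 mm thick, lying on the blotter. Origin: centre of its underside, x along it.
- washers_tall: Bystander: stack of seven steel washers used as a weight, 50 mm across, 24 mm high, on the blotter's far part. Origin: centre of its underside.
- washers_low: Bystander: stack of four steel washers, 50 mm across, 14 mm high, on the blotter's far part. Origin: centre of its underside.
- paste_pot: Bystander: small white paper pot, 68 mm across, 50 mm high, between the robot and the blotter. Origin: centre of its underside.
- brush_cup: Bystander: paper cup, 84 mm across, 110 mm high, with black foam brushes that stand up to 185 mm above the table and reach 50 mm from its axis. Origin: centre of its underside.
- glue_bottle: Bystander: cream squeeze bottle with a pointed nozzle, 64 mm across, 165 mm high. Origin: centre of its underside.
- teasel: Prickly teasel head, dry and tan brown: an egg-shaped burr 70 mm long, 38 mm thick and high, with a thin stalk 30 mm long, 7 mm thick, at one end; about 35 g. It lies on its side and does not roll; its flanks are upright and parallel over the middle 44 mm. Origin: on its underside, below the middle of the egg (axis 19 mm higher); x along it: stalk's end at -65 mm, other end at +35 mm.
- box_lid (a joint): Lid of the box: 0 closed, grows as it opens; it starts standing open at 1.65 to 1.9 rad. It stays where it is left (about 1 N at the free edge moves it). A shallow card cover 140 by 130 mm with a rim 22 mm deep: closed, its flat outer face is level, 48 mm above the box's underside; open, that face looks away from the robot, 20 mm behind the hinge.
- lid_edge (a point): Middle of the lid's free edge, on its outer face, 140 mm from the hinge: the top of the standing lid (up to 160 mm above the table), 48 mm above the table when closed.
Mind the look-alikes: they are no part of the job. Of the things that look like the tongs, the larger one is meant.

How it is judged:
By the outcome, as a careful person would: the job done as asked, in the order asked, and still so for the second after the job is handed in, with the robot touching nothing.
It also fails if it takes over 72 s, if anything falls off the work surface, if the arm or the gripper's body presses on something with over 40 N, if the wrist force passes 120 N, or if a joint passes its speed limit or range.

ROBOT

A 6-joint arm with a two-finger parallel gripper is mounted at the origin on the work surface. World frame = base frame: x ahead of the robot, y to its left, z up, the work surface at z = 0. Lengths are in m, angles in rad, forces in N, time in s.
With the tool pointing down it reaches from about 0.35 to 0.775 m from the base axis. Payload 7.3 kg.
Tool frame: the origin (TCP) lies on the centre line of the jaws, within the pads' length; the fingertips stand 11 mm ahead of it and the grasp point (between the pads) lies 8 mm behind it; y points along the fingers, z is the direction in which the jaws open and shut, and the axes are right-handed (so a half turn about y gives the same grasp; the last joint's range is limited). The gripper opens to 92 mm and grips with 3 to 60 N. Pads are 19 mm wide; open, the fingers measure 130 mm over their backs; the gripper's body (75 mm by 190 mm) begins 47 mm behind the grasp point.
Start: joints at [-1.286, 0.342, 1.524, -0, 1.275, -0.146], TCP at [0.219, -0.477, 0.238] pointing down, gripper open.
Joint ranges: [-2.53, 2.53], [-0.77, 2.02], [0.04, 2.7], [-1, 4.14], [0.28, 2.66], [-3.11, 3.11]. Speed limits (rad/s): [2.57, 2.57, 3.14, 3.14, 3.14, 3.14].

INTERFACE

Orientations are given as [roll, pitch, yaw] about the fixed x, y, z axes, in that order (R = Rz(yaw) Ry(pitch) Rx(roll)).
In Python, from cell import robot, cams gives the robot as it stands.
- The arm moves only by the tool apply_moves, never from a script. Its argument "plan" is a list of rows, each a list of 7 numbers: the shift along the tool's x, y, z in m, then the turn, a rotation vector about the tool's x, y, z in degrees, then the gripper command: -1 is fully open, 1 is shut, values between are in proportion. A call has exactly 5 rows; each row is the pose to reach, as a shift and turn from the pose commanded when the call began, along the tool's axes at that moment; what a row does not reach only later rows make up. A row lasts 1/8 s, in which the tool goes at most 62.5 mm and 10.7 degrees, less where a joint would pass 70% of its speed; a pose out of reach is approached as far as the arm can. A call with a gripper value outside its range is refused whole. The fingers move at their own pace and stop on an object; "squeeze" is the grip in N (left out, the last holds). Time passes only in rows, so rows that repeat a pose let the fingers close, or fill a call up. It gives the time, the measured TCP pose, the force and the opening at its end, in the units of the state.
- robot.observe(): the state, without advancing time (a new reading comes with each control period).
- cams.read_camera(name): name is "side" or "top" or "wrist"; returns the picture (480x640x3 uint8, blue, green, red); there is no depth.
- cams.calibration(name): a dict with "fx", "fy", "cx", "cy" (pixels), "extrinsics" (4x4, takes a point from world to camera coordinates); the wrist camera has in their place "T_tool_cam" (4x4, takes a point from camera to tool coordinates, whose origin is the TCP and whose axes are the tool frame's). Camera axes: x right, y up, looking along -z (the intrinsics and any distortion apply to the point x, -y, -z); pixel columns grow to the right and rows downward; lengths in m; the calibration is good to about 2 mm. A picture is of the moment at which its call begins: read the wrist's pose just before it. calibration takes no time and is no camera call.
- robot.hand_in(): hands the job in, once; it reports no verdict.
The state is a dict: "time": time; "qpos": joint angles; "qvel": joint speeds; "joint_efforts": joint torques, N m; "tool_pos": TCP position; "tool_rot": TCP orientation; "contact_force": force on the tool from outside, world axes, zero at the start; "torque": the same for the moment, N m; "opening": finger opening in m.
Only numpy, scipy, OpenCV 4.12 (cv2) and the standard library are available. Lean on these libraries where they do the work, as an engineer would, in place of code of your own. Each camera call takes 0.05 s, during which the arm holds its last target. There are 200 camera calls.

## Working session

There is one attempt and no reset: what is moved stays moved. The work goes in short steps, Python scripts to look and compute and a tool call to move; the robot and the scene stay as the last step left them, time stands still between calls to the robot, and variables do not carry over. Pictures are saved under pics/ and viewed, about 8 in all and at most 12, crops included, and the job is handed in when it is done.

Besides the shell and the picture viewer there is one more tool, called as name([rows], argument=value, ...), one row to a line, values as JSON. apply_moves: Moves the arm, as the interface text tells. Its arguments: {"type":"object","properties":{"plan":{"type":"array","items":{"type":"array","items":{"type":"number"}}},"squeeze":{"type":"number"}},"required":["plan"]}

```bash
ls; mkdir -p pics; python3 - <<'E'
from cell import robot,cams
import cv2,json,numpy as np
s=robot.observe();print(s)
for n in("top","side"):
    cv2.imwrite(f"pics/{n}0.png",cams.read_camera(n))
for n in("top","side","wrist"):print(n,cams.calibration(n))
E
```

```text
pics
{'time': 0.0, 'qpos': array([-1.28597273e+00,  3.42722738e-01,  1.52498303e+00, -3.76116087e-06,
        1.27537677e+00, -1.45970932e-01]), 'qvel': array([-0.00044738,  0.00308044,  0.00164779, -0.00046841,  0.00123133,
       -0.00085228]), 'joint_efforts': array([-2.78226122e-03, -4.31250465e+01, -2.44225019e+01,  7.15340814e-02,
        5.58321748e-02, -9.66463176e-05]), 'tool_pos': array([ 0.21916462, -0.47666012,  0.23705679]), 'tool_rot': array([-1.57227090e+00,  2.13150843e-04, -2.71079719e+00]), 'contact_force': array([-0.10703998, -0.02257185, -0.3941183 ]), 'torque': array([0.0309776 , 0.00369641, 0.0187711 ]), 'opening': 0.09194128340874264}
top {'fx': 520.5873111027436, 'fy': 520.5873111027436, 'cx': 318.83797835227483, 'cy': 247.35650259986315, 'extrinsics': array([[-0.01382688, -0.99988306,  0.0065339 ,  0.01849847],
       [ 0.99706069, -0.01329479,  0.07545349, -0.53977838],
       [-0.0753578 ,  0.00755798,  0.99712792, -1.19677203],
       [ 0.        ,  0.        ,  0.        ,  1.        ]])}
side {'fx': 465.37980736021314, 'fy': 465.37980736021314, 'cx': 321.0647296757013, 'cy': 237.50238502015503, 'extrinsics': array([[-0.99845268, -0.05543827,  0.00434097,  0.50145931],
       [ 0.03885399, -0.63965564,  0.76767898, -0.07113425],
       [-0.03978207,  0.7666598 ,  0.64081989, -1.25969052],
       [ 0.        ,  0.        ,  0.        ,  1.        ]])}
wrist {'fx': 360.92948717597164, 'fy': 360.92948717597164, 'cx': 317.9604724626462, 'cy': 240.661015583705, 'T_tool_cam': array([[-1.17278341e-04, -9.66621504e-01, -2.56208615e-01,
        -6.76031584e-02],
       [ 1.22688322e-04,  2.56208601e-01, -9.66621507e-01,
        -1.47275343e-01],
       [ 9.99999986e-01, -1.44797572e-04,  8.85454509e-05,
        -1.21979764e-03],
       [ 0.00000000e+00,  0.00000000e+00,  0.00000000e+00,
         1.00000000e+00]])}
```

View pics/top0.png

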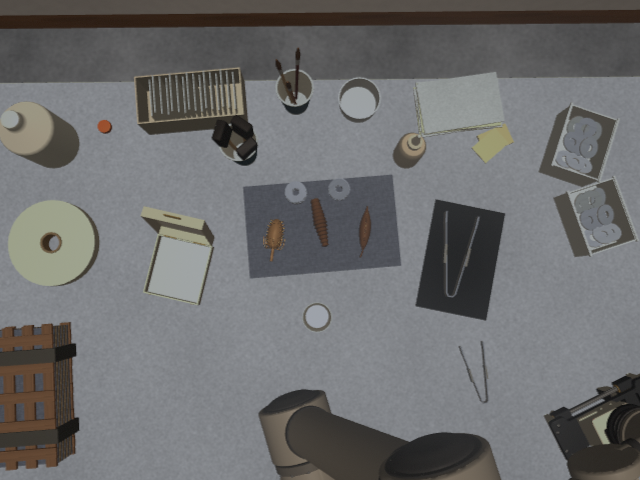

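View pics/side0.png

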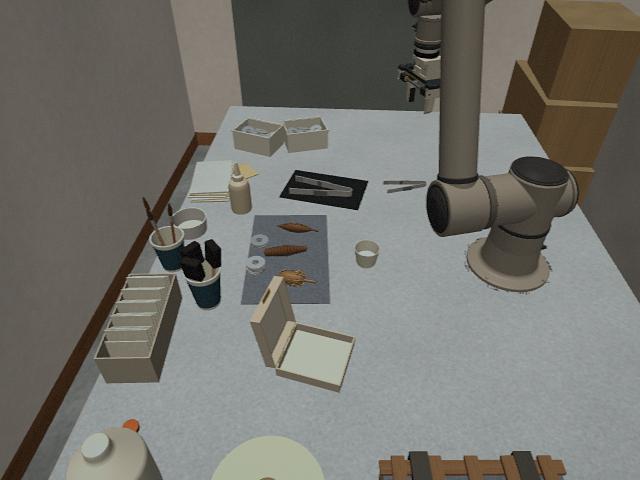

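Top view: there are two tongs-like things, a large pair on the black mat (461,255) and a smaller pair on the bare table (478,372). The meant pair is the larger one, on the mat. The dry fruits on the blotter are the teasel (274,237, stalk toward the robot), the cone (320,222) and the pod (365,231). The open box is at (180,268) with its lid standing at (177,225).

```bash
cat > h.py <<'E'
from cell import robot,cams
import cv2,numpy as np
from scipy.spatial.transform import Rotation as Ro
def cam(name,state=None):
    c=cams.calibration(name);K=np.array([[c['fx'],0,c['cx']],[0,c['fy'],c['cy']],[0,0,1]])
    if name=='wrist':
        s=state or robot.observe();T=np.eye(4);T[:3,:3]=Ro.from_euler('xyz',s['tool_rot']).as_matrix();T[:3,3]=s['tool_pos'];T=T@c['T_tool_cam']
    else:T=np.linalg.inv(c['extrinsics'])
    return K,T
def ray(ct,px,z):
    K,T=ct;px=np.atleast_2d(px).astype(float)
    d=np.c_[(px-K[:2,2])/[K[0,0],K[1,1]],np.ones(len(px))]*[1,-1,-1]
    d=d@T[:3,:3].T;o=T[:3,3];return o+d*((z-o[2])/d[:,2])[:,None]
def proj(ct,P):
    K,T=ct;P=np.atleast_2d(P);p=(P-T[:3,3])@T[:3,:3]*[1,-1,-1];return p[:,:2]/p[:,2:]*[K[0,0],K[1,1]]+K[:2,2]
def move(target,yaw,frm=None):
    """shift, turn (deg) from pose frm (pos,rot) to vertical-down pose at target/yaw"""
    s=robot.observe();p,r=frm or (s['tool_pos'],s['tool_rot'])
    R=Ro.from_euler('xyz',r);G=Ro.from_euler('xyz',[-np.pi/2,0,yaw])
    return np.round(R.inv().apply(np.array(target)-p)*1000,1),np.round((R.inv()*G).as_rotvec(degrees=True),1)
E
python3 - <<'E'
from h import *
im=cv2.imread('pics/top0.png');ct=cam('top')
a=im[180:330,400:520];b=im[160:310,230:410]
c=cv2.resize(np.hstack([a,b]),None,fx=2.6,fy=2.6,interpolation=cv2.INTER_CUBIC);cv2.imwrite('pics/crop1.png',c)
def comp(mask,box):
    x0,y0,x1,y1=box;m=np.zeros(mask.shape,np.uint8);m[y0:y1,x0:x1]=mask[y0:y1,x0:x1]
    cs,_=cv2.findContours(m,cv2.RETR_EXTERNAL,cv2.CHAIN_APPROX_NONE);return m,max(cs,key=cv2.contourArea)
def show(n,c,z):
    r=cv2.minAreaRect(c);bp=cv2.boxPoints(r);w=ray(ct,bp,z)
    print(n,np.round(r[0],1),'corners',np.round(w[:,:2],3).tolist(),'ctr',np.round(ray(ct,[r[0]],z)[0],3),'sides',np.round([np.linalg.norm(w[1]-w[0]),np.linalg.norm(w[2]-w[1])],3))
g=im.astype(int).sum(2);hsv=cv2.cvtColor(im,cv2.COLOR_BGR2HSV)
m,c=comp((g<120).astype(np.uint8),(400,190,520,330));show('mat',c,.003)
m,c2=comp(((g>150)&(hsv[...,1]<255)).astype(np.uint8)*cv2.erode(cv2.drawContours(np.zeros(g.shape,np.uint8),[cv2.convexHull(c)],-1,1,-1),np.ones((5,5))),(400,190,520,330));show('tongs',c2,.023)
pts=np.argwhere(m)[:,::-1];w=ray(ct,pts,.023)[:,:2];print('tong pts',len(w));
h=cv2.convexHull(c2);print('hull',np.round(ray(ct,h[:,0],.023)[:,:2],3).tolist())
b=((hsv[...,1]>110)&(hsv[...,0]<25)).astype(np.uint8)
for n,bx,z in(('teasel',(250,200,297,275),.021),('cone',(300,190,340,260),.02),('pod',(345,190,385,270),.015)):
    m,c=comp(b,bx);show(n,c,z)
print('inten',g[255,480],g[240,270],hsv[236,275],hsv[268,180])
m,c=comp(((hsv[...,2]>175)).astype(np.uint8),(140,195,220,310));print(hsv[225,177]);show('box',c,.026)
for n,p,z in(('boxrim',[[213,247],[198,304],[144,292],[160,235]],.026),('lid top',[[143,208],[206,224]],.155),('washT',[[296,191]],.026),('washL',[[339,188]],.016),('pot',[[317,316]],.05),('cup',[[240,140]],.11),('bott',[[415,143]],.165)):print(n,np.round(ray(ct,p,z)[:,:2],3).tolist())
E
```

```text
mat [454.5 255. ] corners [[0.488, -0.282], [0.559, -0.302], [0.549, -0.34], [0.479, -0.319]] ctr [ 0.519 -0.311  0.003] sides [0.074 0.039]Traceback (most recent call last):
  File "<stdin>", line 13, in <module>
  File "<stdin>", line 7, in comp
ValueError: max() iterable argument is empty
```

View pics/crop1.png

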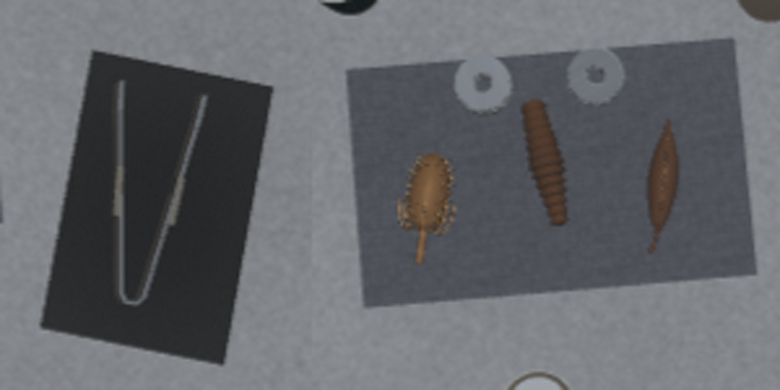

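The crop confirms both. The large tongs are open with their grey rests, jaws pointing away from the robot and bow at px (451,296). The spiny teasel is at (275,233), with stalk end at (271,261).

```bash
python3 - <<'E'
from h import *
im=cv2.imread('pics/top0.png');ct=cam('top');hsv=cv2.cvtColor(im,cv2.COLOR_BGR2HSV)
f=lambda p,z:np.round(ray(ct,p,z)[:,:2],3)
print('mat',f([[435,200],[505,214],[486.5,320],[416,305]],.003).tolist())
v=im.max(2)
poly=cv2.fillPoly(np.zeros(v.shape,np.uint8),[np.array([[439,205],[500,217],[483,314],[421,301]])],1)
bg=np.median(v[poly>0]);m=((v>bg+35)&(poly>0));y,x=np.nonzero(m);w=ray(ct,np.c_[x,y],.021)[:,:2];print('bg',bg,len(w))
r=cv2.minAreaRect(np.c_[x,y].astype(np.float32));bp=cv2.boxPoints(r);W=f(bp,.021);print('tongs rect',W.tolist(),'sides',[np.linalg.norm(W[1]-W[0]),np.linalg.norm(W[2]-W[1])])
t=f([[446.9,211.5],[478.5,217.3],[450.8,296.2],[445.4,253.8],[467.7,256.9]],.021);print('tips,bow,rests',t.tolist())
jm=(t[0]+t[1])/2;d=jm-t[2];L=np.linalg.norm(d);u=d/L;print('len',L,'heading',np.degrees(np.arctan2(u[1],u[0])),'tipgap',np.linalg.norm(t[1]-t[0]),'rest mid',(t[3]+t[4])/2,'rests x',((t[3]+t[4])/2-t[2])@u)
b=((hsv[...,1]>90)&(hsv[...,0]<25)).astype(np.uint8);b[:,:255]=0;b[:,295:]=0;b[:205]=0;b[270:]=0
y,x=np.nonzero(b);P=ray(ct,np.c_[x,y],.021)[:,:2];print('teasel n',len(P))
n,s,e=f([[276.2,219.2],[273.5,247.7],[271.2,260.8]],.021);print('nose,base,end',n,s,e,'len',np.linalg.norm(n-e),'head',np.degrees(np.arctan2(*(n-e)[::-1])))
C=P.mean(0);ev=np.linalg.svd(P-C)[2][0];print('pca',C,np.degrees(np.arctan2(ev[1],ev[0])))
for nme,p,z in(('boxrim',[[213,247],[198,304],[144,292],[160,235]],.026),('lid top',[[143,208],[206,224]],.155),('washT',[[296,191]],.026),('washL',[[339,188]],.016),('pot',[[317,316]],.05),('cup',[[240,140]],.11),('bott',[[415,143]],.165),('cone',[[316,199],[325,246]],.02),('blot',[[243,186],[393,175],[401,267],[250,278]],.002)):print(nme,f(p,z).tolist())
c=cv2.resize(im[195:315,130:230],None,fx=5,fy=5,interpolation=cv2.INTER_CUBIC);cv2.imwrite('pics/box.png',c)
E
```

```text
mat [[0.651, -0.268], [0.615, -0.435], [0.365, -0.381], [0.402, -0.216]]
bg 44.0 324
tongs rect [[0.431, -0.247], [0.622, -0.289], [0.606, -0.367], [0.415, -0.324]] sides [np.float64(0.19556328898850112), np.float64(0.07962411694957755)]
tips,bow,rests [[0.621, -0.291], [0.606, -0.365], [0.422, -0.294], [0.521, -0.285], [0.513, -0.337]]
len 0.19449485854386994 heading -10.067707323602534 tipgap 0.07550496672405069 rest mid [ 0.517 -0.311] rests x 0.09650897787494037
teasel n 395
nose,base,end [0.607 0.11 ] [0.541 0.117] [0.51  0.123] len 0.09786725703727471 head -7.6333305872313035
pca [0.56865413 0.11470728] 171.1025787322155
boxrim [[0.544, 0.257], [0.412, 0.291], [0.442, 0.416], [0.573, 0.38]]
lid top [[0.617, 0.378], [0.582, 0.246]]
washT [[0.673, 0.063]]
washL [[0.681, -0.039]]
pot [[0.382, 0.018]]
cup [[0.772, 0.182]]
bott [[0.745, -0.192]]
cone [[0.654, 0.016], [0.543, -0.003]]
blot [[0.691, 0.19], [0.713, -0.169], [0.492, -0.183], [0.471, 0.175]]
```

View pics/box.png

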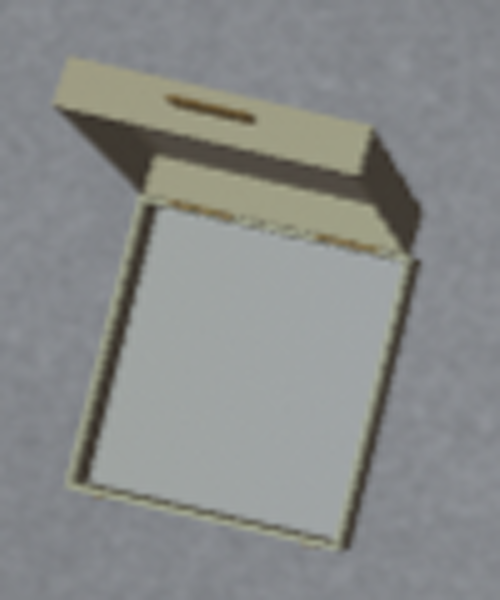

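Box: mean of the rim corners is about (0.493,0.337), heading about -15°, sides 136x128 mm, which fits 140x130. Tongs rests are near (0.517,-0.311), heading -10 to -12°. I'll move above the tongs and refine with the wrist camera.

```bash
python3 - <<'E'
from h import *
print(move([.517,-.311,.2],np.radians(169)))
E
```

```text
(array([-339.8,   37.2,  -26.2]), array([ 0.1, 35.7,  0. ]))
```

apply_moves([
  [-0.06, 0.005, -0.005, 0, 8, 0, -1],
  [-0.12, 0.012, -0.01, 0, 16, 0, -1],
  [-0.18, 0.02, -0.015, 0, 24, 0, -1],
  [-0.24, 0.028, -0.02, 0, 32, 0, -1],
  [-0.3, 0.037, -0.026, 0, 35.7, 0, -1],
])

```text
time: 0.72
tool_pos: [0.4825, -0.327, 0.2002]
tool_rot: [-1.571, -0.0, 2.946]
contact_force: [-1.2, -1.0, 0.2]
opening: 0.0916
```

```bash
python3 - <<'E'
from h import *
s=robot.observe();cv2.imwrite('pics/w1.png',cams.read_camera('wrist'));import pickle;pickle.dump(s,open('s1.pkl','wb'))
print(s['time'],s['tool_pos'],np.degrees(s['tool_rot']),s['qpos'],s['qvel'])
E
```

```text
0.725 [ 0.48246093 -0.32695529  0.20020163] [-8.99987568e+01 -1.59563817e-02  1.68803505e+02] [-7.26972459e-01  4.78054483e-01  1.41714103e+00 -1.68648798e-04
  1.24662621e+00  1.03929330e+00] [ 8.19062560e-01  4.03578643e-01 -4.48099891e-01 -1.26414141e-03
  4.15929507e-02  1.30462133e+00]
```

View pics/w1.png

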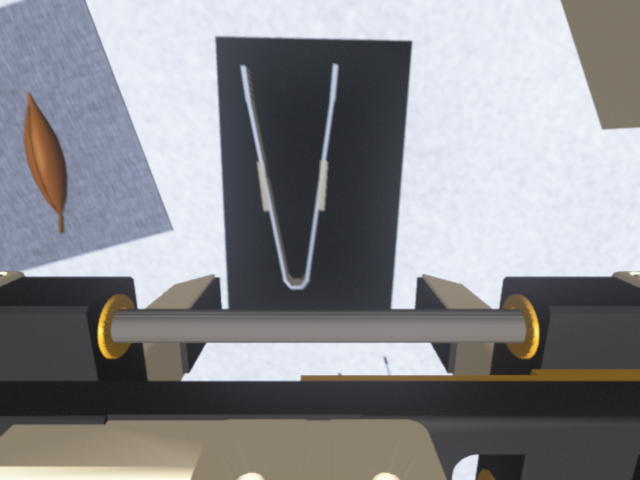

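Wrist view: the tongs lie on the mat, jaw tips at (244,67)/(335,67), rests at (264,186)/(322,186), bow at (296,288). The pod is at the left.

```bash
python3 - <<'E'
from h import *
import pickle
s=pickle.load(open('s1.pkl','rb'));ct=cam('wrist',s)
im=cv2.imread('pics/w1.png');v=im.max(2);roi=np.zeros_like(v);roi[50:300,232:390]=1
m=((v>110)&(roi>0)).astype(np.uint8);n,l,st,_=cv2.connectedComponentsWithStats(m);k=1+st[1:,4].argmax();y,x=np.nonzero(l==k);print(st[k])
P=ray(ct,np.c_[x,y],.023)[:,:2]
r=cv2.minAreaRect((P*1000).astype(np.float32));print('rect mm',r)
bow=P[y>=y.max()-2].mean(0)
h=np.radians(-11)
for it in range(4):
    u=np.array([np.cos(h),np.sin(h)]);nn=np.array([-u[1],u[0]]);a=(P-bow)@u;b=(P-bow)@nn
    mid=[];
    for t in np.arange(.02,.195,.005):
        q=b[abs(a-t)<.004]
        if len(q)>2:mid.append((t,(q.max()+q.min())/2,q.max()-q.min()))
    mid=np.array(mid);c=np.polyfit(mid[:,0],mid[:,1],1);h+=c[0]
    bow=bow+nn*c[1]
print('heading',np.degrees(h),'bow',bow,'amax',a.max(),'amin',a.min(),'res',np.round(np.polyval(c,mid[:,0])-mid[:,1],4).max())
print(np.round(mid[::3],4).tolist())
far=a.max();u=np.array([np.cos(h),np.sin(h)])
print('rests from bow+100',bow+u*(.1+a.min()),'from tips',bow+u*(far-.098), 'len',far-a.min())
p=np.radians(180)+h
s=robot.observe();print(np.degrees(h)+180, s['tool_pos'])
E
```

```text
[ 240   63   99  227 2955]
rect mm ((518.658203125, -310.2914733886719), (80.98410034179688, 199.15475463867188), 79.38744354248047)
heading -10.35318399612299 bow [ 0.42183813 -0.29290227] amax 0.19811594069044997 amin -0.0012373595804199304 res 0.0003
[[0.02, -0.0003, 0.0295], [0.035, -0.0002, 0.0339], [0.05, 0.0001, 0.0389], [0.065, 0.0002, 0.043], [0.08, 0.0002, 0.0562], [0.095, -0.0003, 0.0592], [0.11, 0.0, 0.0618], [0.125, -0.0, 0.062], [0.14, -0.0, 0.0657], [0.155, -0.0001, 0.0708], [0.17, 0.0002, 0.0765], [0.185, 0.0001, 0.0797]]
rests from bow+100 [ 0.51899279 -0.31065143] from tips [ 0.52032405 -0.31089464] len 0.1993533002708699
169.646816003877 [ 0.48751599 -0.322119    0.19873343]
```

```bash
python3 - <<'E'
from h import *
p0=np.array([0.21916462,-0.47666012,0.23705679]);R0=Ro.from_euler('xyz',[-np.pi/2,0,-2.7108])
c=p0+R0.apply([-.3,.037,-.026]);r=(R0*Ro.from_rotvec([0,35.7,0],degrees=True)).as_euler('xyz');print(c,np.degrees(r))
print(move([.5195,-.3108,.1],np.radians(169.65),(c,r)))
E
```

```text
[ 0.48089776 -0.32775826  0.20005679] [-9.00000000e+01  1.27222187e-14  1.68982601e+02]
(array([-34.6, 100.1, -24. ]), array([ 0. , -0.7, -0. ]))
```

apply_moves([
  [-0.015, 0.03, -0.01, 0, -0.7, 0, -1],
  [-0.03, 0.06, -0.02, 0, -0.7, 0, -1],
  [-0.0346, 0.09, -0.024, 0, -0.7, 0, -1],
  [-0.0346, 0.1, -0.024, 0, -0.7, 0, -1],
  [-0.0346, 0.1, -0.024, 0, -0.7, 0, -1],
])

```text
time: 1.4
tool_pos: [0.5191, -0.3112, 0.1004]
tool_rot: [-1.571, -0.001, 2.961]
contact_force: [0.8, 0.9, -0.2]
opening: 0.0918
```

```bash
python3 - <<'E'
from h import *
s=robot.observe();print(s['tool_pos'],np.degrees(s['tool_rot']),s['qvel'])
print(move([.5195,-.3108,.016],np.radians(169.65)))
E
```

```text
[ 0.51910482 -0.31124934  0.10039197] [-9.00258209e+01 -6.82402534e-02  1.69674442e+02] [-0.00323526 -0.02797182 -0.02569426  0.00145608  0.00808485 -0.00059069]
(array([-0.4, 84.4, -0.5]), array([0. , 0. , 0.1]))
```

apply_moves([
  [0, 0.03, 0, 0, 0, 0, -1],
  [0, 0.06, 0, 0, 0, 0, -1],
  [0, 0.076, 0, 0, 0, 0, -1],
  [0, 0.084, -0.0005, 0, 0, 0, -1],
  [0, 0.084, -0.0005, 0, 0, 0, -1],
])

```text
time: 2.02
tool_pos: [0.5199, -0.311, 0.0172]
tool_rot: [-1.57, 0.001, 2.961]
contact_force: [0.4, 0.6, -0.5]
opening: 0.0919
```

apply_moves([
  [0, 0, 0, 0, 0, 0, -0.04],
  [0, 0, 0, 0, 0, 0, -0.04],
  [0, 0, 0, 0, 0, 0, -0.04],
  [0, 0, 0, 0, 0, 0, -0.04],
  [0, 0, 0, 0, 0, 0, -0.04],
], squeeze=8)

```text
time: 2.65
tool_pos: [0.5199, -0.311, 0.017]
tool_rot: [-1.57, 0.001, 2.961]
contact_force: [1.5, -1.8, 1.8]
opening: 0.0487
```

apply_moves([
  [0, -0.01, 0, 0, 0, 0, -0.04],
  [0, -0.03, 0, 0, 0, 0, -0.04],
  [0, -0.06, 0, 0, 0, 0, -0.04],
  [0, -0.09, 0, 0, 0, 0, -0.04],
  [0, -0.11, 0, 0, 0, 0, -0.04],
])

```text
time: 3.28
tool_pos: [0.5199, -0.3108, 0.1288]
tool_rot: [-1.57, 0.002, 2.962]
contact_force: [0.4, 0.2, -0.4]
opening: 0.0479
```

```bash
python3 - <<'E'
from h import *
import pickle
s=robot.observe();print(s['tool_pos'],np.degrees(s['tool_rot']),s['opening'],s['contact_force'],s['torque'])
pickle.dump(s,open('s2.pkl','wb'));cv2.imwrite('pics/w2.png',cams.read_camera('wrist'))
E
```

```text
[ 0.51990791 -0.31081896  0.12882555] [-8.99546268e+01  8.83540464e-02  1.69688507e+02] 0.04788440893024963 [ 0.40295046  0.22203456 -0.40636709] [0.00481493 0.07011313 0.03967609]
```

View pics/w2.png

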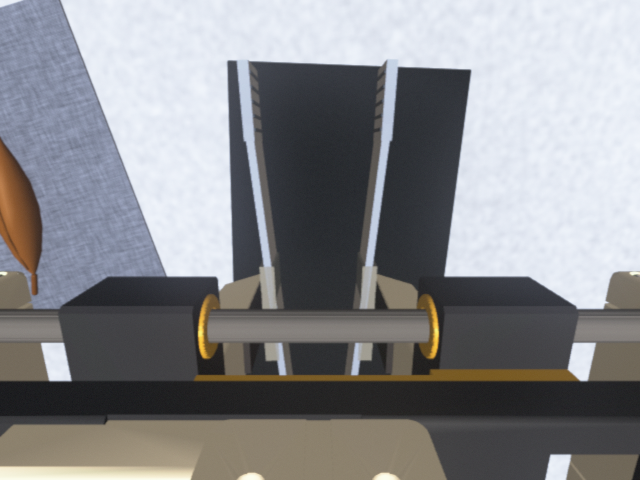

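The tongs hang level in the fingers, arms symmetric, jaw tips at (244,62)/(390,62). Next I check the jaw offset in the tool frame and work out the move over the teasel.

```bash
python3 - <<'E'
from h import *
import pickle
s=pickle.load(open('s2.pkl','rb'))
px=[[238,62],[250,62],[384,62],[397,62],[253,138],[383,138]]
P=ray(cam('wrist',s),px,s['tool_pos'][2]-.014+.02)
R=Ro.from_euler('xyz',s['tool_rot']);print(np.round(R.inv().apply(P-s['tool_pos'])*1000,1))
print(move([.489,.1257,.15],np.radians(172)))
E
```

```text
[[-95.9  -5.9 -29. ]
 [-95.9  -5.9 -24.7]
 [-95.9  -5.8  23.3]
 [-95.9  -5.8  28. ]
 [-69.7  -5.9 -24.8]
 [-69.7  -5.9  24.2]]
(array([ 109.5,  -20.4, -424.4]), array([-0.2, -2.3, -0.3]))
```

apply_moves([
  [0.01, -0.005, -0.04, 0, 0, 0, -0.04],
  [0.024, -0.01, -0.09, 0, 0, 0, -0.04],
  [0.038, -0.015, -0.145, 0, -1, 0, -0.04],
  [0.052, -0.02, -0.2, 0, -1, 0, -0.04],
  [0.066, -0.02, -0.255, 0, -2, 0, -0.04],
])

```text
time: 3.95
tool_pos: [0.5, -0.0463, 0.147]
tool_rot: [-1.571, 0.001, 2.996]
contact_force: [1.1, 0.7, -1.5]
opening: 0.0479
```

```bash
python3 - <<'E'
from h import *
s=robot.observe();print(s['tool_pos'],s['opening'],s['qvel'])
print(move([.489,.1257,.15],np.radians(172)))
E
```

```text
[ 0.50003675 -0.04626945  0.14702279] 0.04787189097222809 [ 0.84624535 -0.15019011  0.26031639  0.00226527 -0.11053923  0.69457969]
(array([  35.8,   -3. , -168.6]), array([ 0. , -0.3, -0. ]))
```

apply_moves([
  [0.012, 0, -0.055, 0, -0.3, 0, -0.04],
  [0.024, 0, -0.11, 0, -0.3, 0, -0.04],
  [0.034, 0, -0.155, 0, -0.3, 0, -0.04],
  [0.0375, 0, -0.17, 0, -0.3, 0, -0.04],
  [0.0375, 0, -0.17, 0, -0.3, 0, -0.04],
])

```text
time: 4.58
tool_pos: [0.4876, 0.126, 0.1466]
tool_rot: [-1.57, -0.0, 3.004]
contact_force: [-0.2, 0.5, -0.8]
opening: 0.0481
```

apply_moves([
  [0, 0, 0, 0, 0, 0, -0.04],
  [0, 0, 0, 0, 0, 0, -0.04],
  [0, 0, 0, 0, 0, 0, -0.04],
  [0, 0, 0, 0, 0, 0, -0.04],
  [0, 0, 0, 0, 0, 0, -0.04],
])

```text
time: 5.2
tool_pos: [0.4879, 0.1255, 0.1467]
tool_rot: [-1.571, 0.0, 3.001]
contact_force: [0.9, -0.0, 0.3]
opening: 0.0475
```

```bash
python3 - <<'E'
from h import *
import pickle
s=robot.observe();print(s['tool_pos'],np.degrees(s['tool_rot']),s['opening'],s['qpos'])
pickle.dump(s,open('s3.pkl','wb'));im=cams.read_camera('wrist');cv2.imwrite('pics/w3.png',im)
E
```

```text
[0.4879055  0.12548845 0.14671035] [-8.99971667e+01  3.12931728e-03  1.71967043e+02] 0.04749700931251616 [ 9.95401310e-02  3.99000110e-01  1.71344513e+00 -7.11986425e-05
  1.02910610e+00  1.81057471e+00]
```

View pics/w3.png

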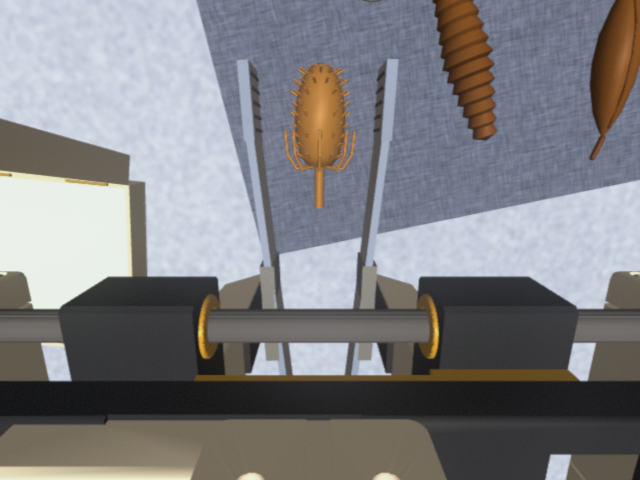

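Teasel sits squarely between the jaws: nose at (320,64), stalk base (320,167), stalk end (320,208). The cone is at (470,80), clear to the right.

```bash
python3 - <<'E'
from h import *
import pickle
s=pickle.load(open('s3.pkl','rb'));ct=cam('wrist',s)
im=cv2.imread('pics/w3.png');hsv=cv2.cvtColor(im,cv2.COLOR_BGR2HSV)
m=((hsv[...,1]>120)&(hsv[...,0]<25)).astype(np.uint8);m[:,:285]=0;m[:,356:]=0;m[:55]=0;m[215:]=0
y,x=np.nonzero(m);print(y.min(),y.max())
rows=[(r,x[y==r].min(),x[y==r].max()) for r in range(72,205,12)];print(rows)
C=lambda r:x[y==r].mean()
P=ray(ct,[[C(y.min()+2),y.min()],[C(195),195],[C(y.max()-1),y.max()],[296,110],[345,110]],.021)
n,st,e=P[:3,:2];print(n,st,e,np.linalg.norm(n-e),'wid',np.linalg.norm(P[3]-P[4]))
u=(n-e)/np.linalg.norm(n-e);print('head',np.degrees(np.arctan2(u[1],u[0])))
print('ctr from nose',n-.035*u,'from end',e+.065*u)
E
```

```text
64 207
[(72, np.int64(301), np.int64(340)), (84, np.int64(298), np.int64(343)), (96, np.int64(298), np.int64(343)), (108, np.int64(297), np.int64(343)), (120, np.int64(296), np.int64(343)), (132, np.int64(285), np.int64(354)), (144, np.int64(286), np.int64(353)), (156, np.int64(288), np.int64(351)), (168, np.int64(296), np.int64(343)), (180, np.int64(315), np.int64(322)), (192, np.int64(315), np.int64(322)), (204, np.int64(315), np.int64(322))]
[0.60790845 0.10755533] [0.51812375 0.12126659] [0.50904077 0.12254383] 0.09999736159526115 wid 0.03498374956360859
head -8.6204907056479
ctr from nose [0.57330385 0.11280144] from end [0.57330646 0.11280104]
```

Length comes out as exactly 100 mm, so centre (0.5733,0.1128), heading -8.6°. I'll tilt the tongs 12° nose-down, so that their arms clear the box wall later while the head stays level, then descend.

```bash
cat >> h.py <<'E'
J=np.array([-.083,.004,-.0005])
def jaw(target,yaw_deg,tilt,frm=None):
    s=robot.observe();p,r=frm or (s['tool_pos'],s['tool_rot']);R=Ro.from_euler('xyz',r)
    G=Ro.from_euler('xyz',[-90,0,yaw_deg],degrees=True)*Ro.from_rotvec([0,0,-tilt],degrees=True)
    t=np.array(target)-G.apply(J);return np.round(R.inv().apply(t-p)*1000,1),np.round((R.inv()*G).as_rotvec(degrees=True),1),np.round(t,4),G
E
python3 - <<'E'
from h import *
C=[.5733,.1128]
a=jaw(C+[.09],171.4,12);print(a[:3])
b=jaw(C+[.0235],171.4,12,(a[2],a[3].as_euler('xyz')));print(b[:3])
E
```

```text
(array([-6. , 35.5,  0.4]), array([ -0.1,   0.6, -12. ]), array([0.4938, 0.1243, 0.1112]))
(array([-13.8,  65.1,  -0. ]), array([ 0., -0., -0.]), array([0.4938, 0.1243, 0.0447]))
```

apply_moves([
  [-0.002, 0.01, 0, 0, 0.3, -4, -0.04],
  [-0.004, 0.02, 0, 0, 0.6, -8, -0.04],
  [-0.006, 0.0355, 0.0004, 0, 0.6, -12, -0.04],
  [-0.006, 0.0355, 0.0004, 0, 0.6, -12, -0.04],
  [-0.006, 0.0355, 0.0004, 0, 0.6, -12, -0.04],
])

```text
time: 5.88
tool_pos: [0.4936, 0.1245, 0.1115]
tool_rot: [-1.57, -0.208, 2.991]
contact_force: [0.7, 1.1, -0.1]
opening: 0.0479
```

```bash
python3 - <<'E'
from h import *
s=robot.observe();print(s['tool_pos'],s['opening'],s['qvel'].round(3))
b=jaw([.5733,.1128,.0235],171.4,12);print(b[:3])
E
```

```text
[0.49362053 0.12448865 0.1114762 ] 0.04794209058497875 [ 0.005 -0.018  0.002 -0.     0.002 -0.001]
(array([-14. ,  65.3,   0.1]), array([-0.1, -0. , -0.1]), array([0.4938, 0.1243, 0.0447]))
```

apply_moves([
  [-0.004, 0.018, 0, 0, 0, 0, -0.04],
  [-0.008, 0.036, 0, 0, 0, 0, -0.04],
  [-0.012, 0.055, 0, 0, 0, 0, -0.04],
  [-0.014, 0.065, 0, 0, 0, 0, -0.04],
  [-0.014, 0.065, 0, 0, 0, 0, -0.04],
])

```text
time: 6.5
tool_pos: [0.4936, 0.1244, 0.0449]
tool_rot: [-1.57, -0.209, 2.991]
contact_force: [0.9, 0.2, 0.3]
opening: 0.0476
```

```bash
python3 - <<'E'
from h import *
s=robot.observe();print(s['tool_pos'],s['opening'],s['contact_force']);cv2.imwrite('pics/w4.png',cams.read_camera('wrist'))
E
```

```text
[0.49364854 0.12439997 0.04493574] 0.04758327894834204 [0.93145965 0.15878818 0.31091524]
```

View pics/w4.png

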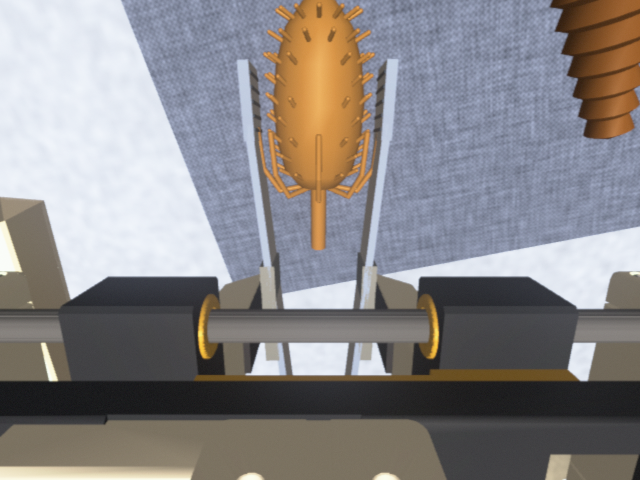

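Head lies between the jaws (egg centre about (318,93), jaws rows 62–138). Squeezing.

apply_moves([
  [0, 0, 0, 0, 0, 0, 0.05],
  [0, 0, 0, 0, 0, 0, 0.15],
  [0, 0, 0, 0, 0, 0, 0.3],
  [0, 0, 0, 0, 0, 0, 0.3],
  [0, 0, 0, 0, 0, 0, 0.3],
], squeeze=21)

```text
time: 7.18
tool_pos: [0.4941, 0.1244, 0.0449]
tool_rot: [-1.57, -0.209, 2.991]
contact_force: [1.4, -0.1, 3.1]
opening: 0.042
```

apply_moves([
  [0, 0, 0, 0, 0, 0, 0.3],
  [0.0005, -0.003, 0, 0, 0, 0, 0.3],
  [0.002, -0.01, 0, 0, 0, 0, 0.3],
  [0.004, -0.02, 0, 0, 0, 0, 0.3],
  [0.006, -0.029, 0, 0, 0, 0, 0.3],
])

```text
time: 7.8
tool_pos: [0.4942, 0.1243, 0.0752]
tool_rot: [-1.57, -0.209, 2.991]
contact_force: [-1.0, -0.0, -1.3]
opening: 0.0422
```

```bash
python3 - <<'E'
from h import *
s=robot.observe();print(s['tool_pos'],s['opening'],s['contact_force']);cv2.imwrite('pics/w5.png',np.hstack([cv2.resize(cams.read_camera('wrist')[:300],(440,206)),cams.read_camera('side')[230:436,230:460]]))
E
```

```text
[0.49419673 0.12426894 0.07516898] 0.0422085401387018 [-0.97038417 -0.04864623 -1.31833226]
```

View pics/w5.png

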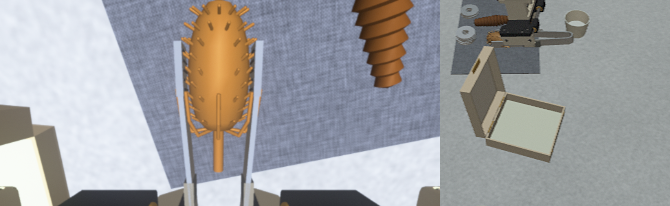

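Head is held (opening 42.2 mm, as given) and lifted. Next I refine the box pose and plan a path kept short of the standing lid.

```bash
python3 - <<'E'
from h import *
ct=cam('top');q=ray(ct,[[213.0,247.0],[199.,304.2],[144.3,292],[157.9,234.4]],.026)[:,:2]
c=q.mean(0);ux=(q[0]+q[3]-q[1]-q[2])/2;uy=(q[2]+q[3]-q[0]-q[1])/2
print('ctr',c,np.linalg.norm(ux),np.degrees(np.arctan2(ux[1],ux[0])),np.linalg.norm(uy),np.degrees(np.arctan2(-uy[0],uy[1])))
h=np.degrees(np.arctan2(ux[1],ux[0]));u=ux/np.linalg.norm(ux)
B=c+.014*u;print(B)
f=None
for t,y in(([.573,.1128,.115],171.4),([.465,.18,.115],168),(list(B)+[.115],180+h),(list(B)+[.035],180+h)):
    a=jaw(t,y,12,f);print(a[:3]);f=(a[2],a[3].as_euler('xyz'))
E
```

```text
ctr [0.49298851 0.33670426] 0.13604521239716505 -13.186246803059916 0.1306739180275581 -13.47050914836513
[0.50661938 0.33351062]
(array([ 13.7, -59. ,   0.3]), array([-0. , -0. , -0.1]), array([0.4935, 0.1243, 0.1362]))
(array([114.2,  24.3, -55.1]), array([-0.7,  3.3, -0. ]), array([0.3863, 0.1962, 0.1362]))
(array([  -8.6,   -1.8, -160.5]), array([-0.2,  1.2, -0. ]), array([0.4283, 0.3514, 0.1362]))
(array([-16.6,  78.3,   0.1]), array([ 0., -0., -0.]), array([0.4283, 0.3514, 0.0562]))
```

apply_moves([
  [0.003, -0.012, 0, 0, 0, 0, 0.3],
  [0.006, -0.03, 0, 0, 0, 0, 0.3],
  [0.01, -0.047, 0, 0, 0, 0, 0.3],
  [0.0137, -0.059, 0, 0, 0, 0, 0.3],
  [0.0137, -0.059, 0, 0, 0, 0, 0.3],
])

```text
time: 8.52
tool_pos: [0.4933, 0.1246, 0.1358]
tool_rot: [-1.57, -0.208, 2.991]
contact_force: [-0.1, 0.3, -0.2]
opening: 0.042
```

apply_moves([
  [0.02, 0.004, -0.009, 0, 0.5, 0, 0.3],
  [0.05, 0.0106, -0.024, -0.3, 1.5, 0, 0.3],
  [0.08, 0.017, -0.039, -0.5, 2.3, 0, 0.3],
  [0.105, 0.0223, -0.051, -0.7, 3, 0, 0.3],
  [0.1142, 0.0243, -0.0551, -0.7, 3.3, 0, 0.3],
])

```text
time: 9.15
tool_pos: [0.3844, 0.1969, 0.1344]
tool_rot: [-1.569, -0.211, 2.933]
contact_force: [-0.1, -1.1, -0.3]
opening: 0.0424
```

apply_moves([
  [-0.002, -0.0004, -0.03, 0, 0.2, 0, 0.3],
  [-0.004, -0.0009, -0.075, -0.1, 0.6, 0, 0.3],
  [-0.006, -0.0013, -0.115, -0.1, 0.9, 0, 0.3],
  [-0.008, -0.0017, -0.148, -0.2, 1.2, 0, 0.3],
  [-0.0086, -0.0018, -0.1605, -0.2, 1.2, 0, 0.3],
])

```text
time: 9.78
tool_pos: [0.4283, 0.3527, 0.1338]
tool_rot: [-1.568, -0.209, 2.912]
contact_force: [0.8, -0.4, -1.0]
opening: 0.0423
```

apply_moves([
  [0, 0, 0, 0, 0, 0, 0.3],
  [0, 0, 0, 0, 0, 0, 0.3],
  [0, 0, 0, 0, 0, 0, 0.3],
  [0, 0, 0, 0, 0, 0, 0.3],
  [0, 0, 0, 0, 0, 0, 0.3],
])

```text
time: 10.4
tool_pos: [0.4278, 0.3514, 0.1347]
tool_rot: [-1.569, -0.209, 2.91]
contact_force: [0.2, 0.3, -0.8]
opening: 0.0421
```

```bash
python3 - <<'E'
from h import *
import pickle
s=robot.observe();print(s['time'],s['tool_pos'],np.degrees(s['tool_rot']),s['opening'],s['contact_force'],s['qpos'].round(2))
pickle.dump(s,open('s6.pkl','wb'));cv2.imwrite('pics/w6.png',cams.read_camera('wrist'));cv2.imwrite('pics/side6.png',cams.read_camera('side'))
E
```

```text
10.4 [0.42775484 0.35142692 0.13473668] [-89.88045294 -11.98148435 166.75376845] 0.042131800443491484 [ 0.15994462  0.26140255 -0.77288109] [0.47 0.57 1.47 0.14 1.26 2.22]
```

View pics/w6.png

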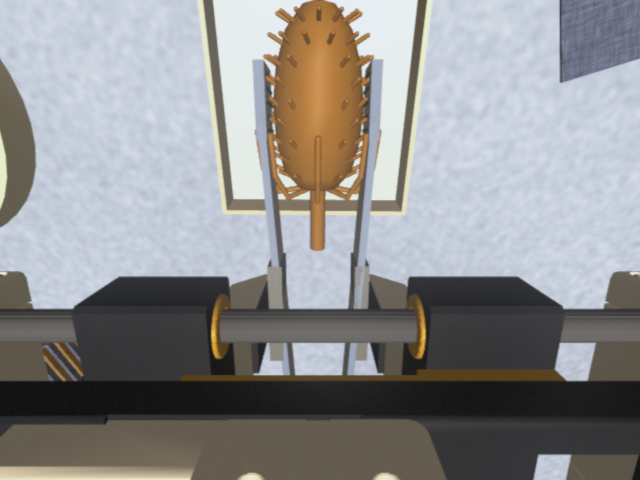

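The box lies squarely under the head, near outer rim corners at (222,213) and (404,213). I'll check the fore-aft position with those.

```bash
python3 - <<'E'
from h import *
import pickle
s=pickle.load(open('s6.pkl','rb'));ct=cam('wrist',s)
q=ray(ct,[[222,213],[404,213]],.026)[:,:2];d=q[0]-q[1];L=np.linalg.norm(d);u=np.array([d[1],-d[0]])/L
print(q,L,'head',np.degrees(np.arctan2(u[1],u[0])),'ctr',q.mean(0)+.07*u)
e=ray(ct,[[222,213],[203,0],[404,213],[433,0]],.026)[:,:2];print([np.degrees(np.arctan2(*(b-a)[::-1])) for a,b in((e[0],e[1]),(e[2],e[3]))])
B=q.mean(0)+.084*u;R=Ro.from_euler('xyz',s['tool_rot']);jw=s['tool_pos']+R.apply(J);print('jaw',jw,'jaw x from near outer',(jw[:2]-q.mean(0))@u,'lat',(jw[:2]-q.mean(0))@[-u[1],u[0]])
# teasel held: check offset of nose/stalk end in image vs grip
for z in(.0265,.030):print(jaw(list(B)+[z],180-13.3,12)[:3])
E
```

```text
[[0.4410624  0.4186133 ]
 [0.41132065 0.29231539]] 0.12975258407256407 head -13.25108962726692 ctr [0.49432777 0.33941902]
[np.float64(-15.353348042896847), np.float64(-14.278964494775787)]
jaw [0.50609066 0.33349181 0.11359238] jaw x from near outer 0.08280833505368917 lat -0.003073124632559871
(array([-19.3,  84.8,  -3.2]), array([-0.1,  0.1, -0. ]), array([0.4296, 0.3542, 0.0477]))
(array([-18.6,  81.4,  -3.2]), array([-0.1,  0.1, -0. ]), array([0.4296, 0.3542, 0.0512]))
```

apply_moves([
  [-0.003, 0.015, -0.002, 0, 0, 0, 0.3],
  [-0.007, 0.032, -0.0032, 0, 0, 0, 0.3],
  [-0.011, 0.05, -0.0032, 0, 0, 0, 0.3],
  [-0.015, 0.066, -0.0032, 0, 0, 0, 0.3],
  [-0.0165, 0.072, -0.0032, 0, 0, 0, 0.3],
])

```text
time: 11.12
tool_pos: [0.4288, 0.354, 0.0589]
tool_rot: [-1.567, -0.211, 2.91]
contact_force: [-0.0, -0.5, -1.7]
opening: 0.0423
```

apply_moves([
  [-0.0005, 0.002, 0, 0, 0, 0, 0.3],
  [-0.001, 0.005, 0, 0, 0, 0, 0.3],
  [-0.002, 0.009, 0, 0, 0, 0, 0.3],
  [-0.0027, 0.0123, 0, 0, 0, 0, 0.3],
  [-0.0027, 0.0123, 0, 0, 0, 0, 0.3],
])

```text
time: 11.75
tool_pos: [0.4295, 0.3543, 0.0479]
tool_rot: [-1.568, -0.21, 2.911]
contact_force: [-0.6, -0.5, -0.8]
opening: 0.0421
```

```bash
python3 - <<'E'
from h import *
s=robot.observe();R=Ro.from_euler('xyz',s['tool_rot']);print(s['time'],s['tool_pos'],s['opening'],s['contact_force'],'jaw',s['tool_pos']+R.apply(J))
cv2.imwrite('pics/side7.png',np.vstack([cv2.resize(cams.read_camera('side')[230:400,230:430],None,fx=3,fy=3,interpolation=cv2.INTER_CUBIC)]))
E
```

```text
11.75 [0.42948899 0.35425372 0.04791848] 0.04206173789823032 [-0.55405729 -0.49879719 -0.82326882] jaw [0.50781897 0.33633948 0.02673489]
```

View pics/side7.png

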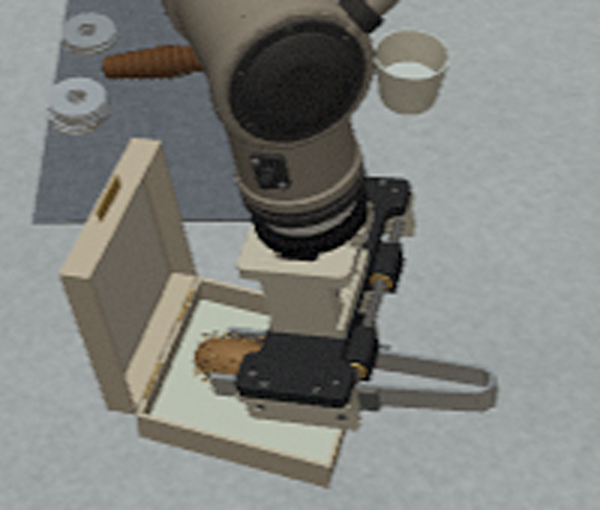

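Side view: the head is in the box just above the floor, arms clear over the near wall. Releasing, then rising straight up.

apply_moves([
  [0, 0, 0, 0, 0, 0, 0.07],
  [0, 0, 0, 0, 0, 0, 0.02],
  [0, 0, 0, 0, 0, 0, -0.05],
  [0, 0, 0, 0, 0, 0, -0.05],
  [0, 0, 0, 0, 0, 0, -0.05],
], squeeze=12)

```text
time: 12.42
tool_pos: [0.4296, 0.3543, 0.0481]
tool_rot: [-1.569, -0.209, 2.911]
contact_force: [0.5, -0.1, -0.7]
opening: 0.0481
```

```bash
python3 - <<'E'
from h import *
s=robot.observe();print(s['time'],s['tool_pos'],s['opening'],s['contact_force']);cv2.imwrite('pics/w8.png',cams.read_camera('wrist'))
E
```

```text
12.425 [0.42963    0.35432312 0.04810166] 0.04809809709960475 [ 0.51792119 -0.0619242  -0.66181716]
```

View pics/w8.png

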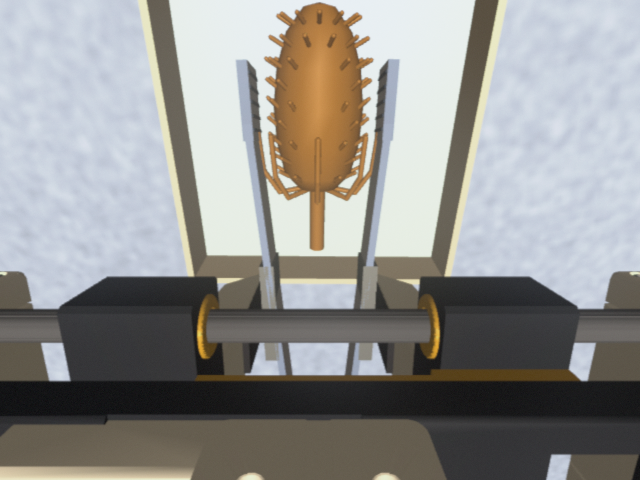

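The jaws are open and clear of the head, which lies in the box. That makes 12 pictures viewed, so the remaining checks are numeric. I'll rise and plan the way back to the mat.

apply_moves([
  [0.002, -0.01, 0, 0, 0, 0, -0.05],
  [0.006, -0.028, 0, 0, 0, 0, -0.05],
  [0.0105, -0.05, 0, 0, 0, 0, -0.05],
  [0.0155, -0.073, 0, 0, 0, 0, -0.05],
  [0.0183, -0.0863, 0, 0, 0, 0, -0.05],
])

```text
time: 13.1
tool_pos: [0.4302, 0.3548, 0.1381]
tool_rot: [-1.57, -0.208, 2.911]
contact_force: [1.0, 0.2, -0.8]
opening: 0.0483
```

```bash
python3 - <<'E'
from h import *
s=robot.observe();print(s['time'],s['tool_pos'],s['opening'])
top=cams.read_camera('top')
f=None
for t,y in(([.40,.20,.14],168),([.42,-.05,.14],169),([.5199,-.3108,.12],169.65),([.5199,-.3108,.02],169.65)):
    d=move(t,np.radians(y),f);print(d);f=(np.array(t),np.radians([-90,0,y]))
w=ray(cam('top'),[[0,0]],.02)
hsv=cv2.cvtColor(top,cv2.COLOR_BGR2HSV);m=((hsv[...,1]>110)&(hsv[...,0]<25)).astype(np.uint8)
n,l,st,c=cv2.connectedComponentsWithStats(m)
print([(st[k].tolist(),np.round(ray(cam('top'),[c[k]],.02)[0,:2],3).tolist()) for k in range(1,n) if st[k,4]>60 and 130<c[k][0]<400 and 160<c[k][1]<310])
E
```

```text
13.1 [0.43016028 0.35475845 0.13813416] 0.04833242479174639
(array([ -5.3,  -1.9, 157.9]), array([ 0.2, -1.2, 11.8]))
(array([-71.5,   0. , 240.4]), array([ 0., -1.,  0.]))
(array([-147.8,   20. ,  236.9]), array([ 0. , -0.7,  0. ]))
(array([  0., 100.,  -0.]), array([0., 0., 0.]))
[([170, 249, 17, 31, 243], [0.509, 0.337])]
```

apply_moves([
  [-0.001, 0, 0.02, 0, -0.2, 3, -0.05],
  [-0.002, -0.001, 0.06, 0, -0.5, 6, -0.05],
  [-0.003, -0.001, 0.1, 0.1, -0.8, 9, -0.05],
  [-0.004, -0.0019, 0.14, 0.2, -1.2, 11.8, -0.05],
  [-0.0053, -0.0019, 0.158, 0.2, -1.2, 11.8, -0.05],
])

```text
time: 13.78
tool_pos: [0.3977, 0.1981, 0.1374]
tool_rot: [-1.567, -0.004, 2.932]
contact_force: [0.8, -0.5, 0.1]
opening: 0.0481
```

apply_moves([
  [-0.015, 0, 0.045, 0, -0.2, 0, -0.05],
  [-0.03, 0, 0.1, 0, -0.4, 0, -0.05],
  [-0.045, 0, 0.15, 0, -0.6, 0, -0.05],
  [-0.06, 0, 0.2, 0, -0.8, 0, -0.05],
  [-0.0715, 0, 0.2404, 0, -1, 0, -0.05],
])

```text
time: 14.4
tool_pos: [0.4198, -0.0526, 0.138]
tool_rot: [-1.568, -0.003, 2.949]
contact_force: [0.4, -0.1, -0.8]
opening: 0.0484
```

apply_moves([
  [-0.025, 0.004, 0.045, 0, -0.2, 0, -0.05],
  [-0.06, 0.01, 0.1, 0, -0.4, 0, -0.05],
  [-0.09, 0.015, 0.145, 0, -0.6, 0, -0.05],
  [-0.12, 0.02, 0.19, 0, -0.7, 0, -0.05],
  [-0.143, 0.02, 0.23, 0, -0.7, 0, -0.05],
])

```text
time: 15.02
tool_pos: [0.5163, -0.3057, 0.1172]
tool_rot: [-1.569, -0.004, 2.961]
contact_force: [-0.0, 0.6, -0.5]
opening: 0.0482
```

apply_moves([
  [0, 0, 0, 0, 0, 0, -0.05],
  [0, 0, 0, 0, 0, 0, -0.05],
  [0, 0, 0, 0, 0, 0, -0.05],
  [0, 0, 0, 0, 0, 0, -0.05],
  [0, 0, 0, 0, 0, 0, -0.05],
])

```text
time: 15.65
tool_pos: [0.5156, -0.3032, 0.1186]
tool_rot: [-1.567, -0.003, 2.963]
contact_force: [0.4, -0.5, -0.9]
opening: 0.0484
```

```bash
python3 - <<'E'
from h import *
s=robot.observe();print(s['time'],s['tool_pos'],np.degrees(s['tool_rot']),s['opening'])
print(move([.5199,-.3108,.022],np.radians(169.65)))
im=cams.read_camera('wrist');v=im[55:140,225:410].max(2);print(v[10].tolist()[::3])
E
```

```text
15.65 [ 0.51560179 -0.30317007  0.11858016] [-89.80485576  -0.18391208 169.75375381] 0.048381770068591436
(array([-5.9, 96.6,  6.4]), array([-0.2,  0.1,  0.2]))
[240, 241, 239, 95, 226, 229, 228, 213, 105, 83, 76, 75, 74, 72, 71, 72, 71, 69, 70, 68, 67, 66, 68, 65, 67, 65, 64, 65, 65, 63, 64, 62, 63, 62, 64, 65, 62, 59, 63, 60, 60, 63, 60, 60, 62, 59, 61, 60, 61, 59, 63, 60, 60, 93, 122, 228, 228, 228, 149, 57, 55, 56]
```

apply_moves([
  [-0.003, 0.025, 0.003, 0, 0, 0, -0.05],
  [-0.0059, 0.055, 0.0064, -0.2, 0, 0.2, -0.05],
  [-0.0059, 0.08, 0.0064, -0.2, 0, 0.2, -0.05],
  [-0.0059, 0.093, 0.0064, -0.2, 0, 0.2, -0.05],
  [-0.0059, 0.096, 0.0064, -0.2, 0, 0.2, -0.05],
])

```text
time: 16.32
tool_pos: [0.5196, -0.3111, 0.0218]
tool_rot: [-1.571, -0.001, 2.962]
contact_force: [0.0, 0.2, -1.0]
opening: 0.048
```

apply_moves([
  [0, 0.001, 0, 0, 0, 0, -0.05],
  [0, 0.002, 0, 0, 0, 0, -0.05],
  [0, 0.003, 0, 0, 0, 0, -0.05],
  [0, 0.004, 0, 0, 0, 0, -0.05],
  [0, 0.004, 0, 0, 0, 0, -0.05],
])

```text
time: 16.95
tool_pos: [0.5197, -0.3113, 0.0183]
tool_rot: [-1.571, -0.0, 2.962]
contact_force: [-0.1, 0.3, -0.7]
opening: 0.0486
```

apply_moves([
  [0, 0.0005, 0, 0, 0, 0, -0.05],
  [0, 0.001, 0, 0, 0, 0, -0.05],
  [0, 0.0012, 0, 0, 0, 0, -0.05],
  [0, 0.0012, 0, 0, 0, 0, -0.08],
  [0, 0.0012, 0, 0, 0, 0, -0.15],
])

```text
time: 17.58
tool_pos: [0.5198, -0.3113, 0.0171]
tool_rot: [-1.571, -0.0, 2.962]
contact_force: [-0.0, -0.2, -0.5]
opening: 0.0525
```

apply_moves([
  [0, 0, 0, 0, 0, 0, -0.25],
  [0, 0, 0, 0, 0, 0, -0.5],
  [0, 0, 0, 0, 0, 0, -1],
  [0, 0, 0, 0, 0, 0, -1],
  [0, 0, 0, 0, 0, 0, -1],
])

```text
time: 18.2
tool_pos: [0.5198, -0.3113, 0.0171]
tool_rot: [-1.571, 0.0, 2.962]
contact_force: [-0.4, -0.1, 0.6]
opening: 0.0902
```

apply_moves([
  [0, -0.015, 0, 0, 0, 0, -1],
  [0, -0.04, 0, 0, 0, 0, -1],
  [0, -0.08, 0, 0, 0, 0, -1],
  [0, -0.12, 0, 0, 0, 0, -1],
  [0, -0.16, 0, 0, 0, 0, -1],
])

```text
time: 18.82
tool_pos: [0.5197, -0.3113, 0.1796]
tool_rot: [-1.57, 0.001, 2.962]
contact_force: [0.3, -1.3, 0.0]
opening: 0.0919
```

```bash
python3 - <<'E'
from h import *
s=robot.observe();ct=cam('wrist',s);im=cams.read_camera('wrist');cv2.imwrite('pics/w9.png',im)
print(s['time'],s['tool_pos'],np.degrees(s['tool_rot']),s['opening'])
v=im.max(2);m=(v>130).astype(np.uint8)
px=proj(ct,[[.618,-.329,.023]]);print('jaw end px',px)
m[:40]=0;m[295:]=0
n,l,st,c=cv2.connectedComponentsWithStats(m)
for k in range(1,n):
    if st[k,4]>300 and st[k,0]>150 and st[k,0]+st[k,2]<500:
        y,x=np.nonzero(l==k);P=ray(ct,np.c_[x,y],.023)[:,:2];print(st[k],cv2.minAreaRect((P*1000).astype(np.float32)))
# lid geometry from side+top images (triangulated later)
f=None
E
```

```text
18.825 [ 0.5197468  -0.31129754  0.17964432] [-8.99803330e+01  6.60272189e-02  1.69710279e+02] 0.09185833443597666
jaw end px [[318.25103028 102.39415919]]
[ 268  107   36  188 1098] ((540.9191284179688, -285.61749267578125), (8.616268157958984, 161.79525756835938), 87.857421875)
[ 333  107   36  188 1065] ((530.7178955078125, -342.0032958984375), (8.421830177307129, 161.7816619873047), 71.73405456542969)
```

Tongs are back on the mat, flat, heading about -10°, at their start place. Next I plan the lid: closed fingertips go over and behind the lid, then follow its arc down.

```bash
python3 - <<'E'
from h import *
ct=cam('top');c=np.array([.494,.338]);h=np.radians(-14);u=np.array([np.cos(h),np.sin(h)])
e=ray(ct,[[144,206.6],[204.4,220]],.16)[:,:2];print('lid top outer edge x',(e-c)@u,'y',(e-c)@[-u[1],u[0]])
f=None
W=lambda xp,z:[*(c+u*xp),z]
for t,y in(([.54,-.1,.215],168),(W(.15,.215),166),(W(.15,.146),166)):
    print(np.round(t,4),move(t,np.radians(y),f));f=(np.array(t),np.radians([-90,0,y]))
E
```

```text
lid top outer edge x [0.11268481 0.1142345 ] y [ 0.06529915 -0.06346617]
[ 0.54  -0.1    0.215] (array([  19.8,  -30.5, -212.5]), array([-0.3,  1.7, -0.6]))
[0.6395 0.3017 0.215 ] (array([ -13.8,   -0. , -413.6]), array([0., 2., 0.]))
[0.6395 0.3017 0.146 ] (array([ 0., 69., -0.]), array([0., 0., 0.]))
```

apply_moves([
  [0.002, -0.015, -0.02, 0, 0.3, 0, 1],
  [0.006, -0.0305, -0.06, 0, 0.7, 0, 1],
  [0.01, -0.0305, -0.11, 0, 1.2, 0, 1],
  [0.015, -0.0305, -0.16, 0, 1.7, 0, 1],
  [0.0198, -0.0305, -0.2125, 0, 1.7, 0, 1],
], squeeze=10)

```text
time: 19.5
tool_pos: [0.5375, -0.0961, 0.2077]
tool_rot: [-1.571, -0.001, 2.932]
contact_force: [1.0, 0.6, 0.5]
opening: 0.0464
```

apply_moves([
  [-0.002, 0, -0.05, 0, 0.4, 0, 1],
  [-0.004, 0, -0.1, 0, 0.8, 0, 1],
  [-0.006, 0, -0.15, 0, 1.2, 0, 1],
  [-0.008, 0, -0.2, 0, 1.6, 0, 1],
  [-0.01, 0, -0.25, 0, 2, 0, 1],
])

```text
time: 20.12
tool_pos: [0.5991, 0.1464, 0.2078]
tool_rot: [-1.571, -0.001, 2.898]
contact_force: [0.0, -0.5, 0.6]
opening: 0.0006
```

```bash
python3 - <<'E'
from h import *
c=np.array([.494,.338]);h=np.radians(-14);u=np.array([np.cos(h),np.sin(h)])
s=robot.observe();print(s['time'],s['tool_pos'],np.degrees(s['tool_rot']),s['opening'],s['qpos'].round(2))
print(move([*(c+u*.15),.215],np.radians(166)))
E
```

```text
20.125 [0.59909391 0.14637481 0.20779482] [-9.00033554e+01 -6.46928800e-02  1.66025417e+02] 0.0006296092886441742 [0.12 0.53 1.3  0.   1.31 1.93]
(array([  -1.7,   -7.2, -160.5]), array([0. , 0. , 0.1]))
```

apply_moves([
  [0, -0.0072, -0.04, 0, 0, 0, 1],
  [-0.001, -0.0072, -0.09, 0, 0, 0, 1],
  [-0.0017, -0.0072, -0.135, 0, 0, 0, 1],
  [-0.0017, -0.0072, -0.1605, 0, 0, 0, 1],
  [-0.0017, -0.0072, -0.1605, 0, 0, 0, 1],
])

```text
time: 20.75
tool_pos: [0.639, 0.3018, 0.2141]
tool_rot: [-1.57, -0.002, 2.901]
contact_force: [0.3, -0.4, -1.1]
opening: 0.0005
```

apply_moves([
  [0, 0.015, 0, 0, 0, 0, 1],
  [0, 0.035, 0, 0, 0, 0, 1],
  [0, 0.055, 0, 0, 0, 0, 1],
  [0, 0.069, 0, 0, 0, 0, 1],
  [0, 0.069, 0, 0, 0, 0, 1],
])

```text
time: 21.38
tool_pos: [0.6396, 0.2981, 0.1443]
tool_rot: [-1.569, -0.003, 2.896]
contact_force: [-0.6, 0.3, 0.6]
opening: 0.0005
```

```bash
python3 - <<'E'
from h import *
c=np.array([.494,.338]);h=np.radians(-14);u=np.array([np.cos(h),np.sin(h)])
s=robot.observe();p=s['tool_pos'];print(s['time'],p,s['contact_force'],'xp',(p[:2]-c)@u,'yp',(p[:2]-c)@[-u[1],u[0]])
for th in(90,80,70,60,50,40,30,22,15,10,5,2,0):
    t=np.radians(th);x=.07-.11*np.cos(t)+.022*np.sin(t)+.0095;z=.026+.11*np.sin(t)+.022*np.cos(t)+.011
    print(th,'tool x,y from here mm',np.round([((p[:2]-c)@u-x)*1e3,(p[2]-z)*1e3],1))
E
```

```text
21.375 [0.63961828 0.29809003 0.14431366] [-0.5672392   0.34919034  0.58345868] xp 0.15094789407150905 yp -0.003496220026639484
90 tool x,y from here mm [49.4 -2.7]
80 tool x,y from here mm [68.9 -4.8]
70 tool x,y from here mm [88.4 -3.6]
60 tool x,y from here mm [107.4   1.1]
50 tool x,y from here mm [125.3   8.9]
40 tool x,y from here mm [141.6  19.8]
30 tool x,y from here mm [155.7  33.3]
22 tool x,y from here mm [165.2  45.7]
15 tool x,y from here mm [172.   57.6]
10 tool x,y from here mm [176.   66.5]
5 tool x,y from here mm [179.1  75.8]
2 tool x,y from here mm [180.6  81.5]
0 tool x,y from here mm [181.4  85.3]
```

apply_moves([
  [0.016, 0, 0, 0, 0, 0, 1],
  [0.032, -0.001, 0, 0, 0, 0, 1],
  [0.049, -0.003, 0, 0, 0, 0, 1],
  [0.065, -0.004, 0, 0, 0, 0, 1],
  [0.08, -0.004, 0, 0, 0, 0, 1],
])

```text
time: 22.0
tool_pos: [0.563, 0.3184, 0.1514]
tool_rot: [-1.572, 0.002, 2.897]
contact_force: [0.4, 0.0, -1.0]
opening: 0.0006
```

apply_moves([
  [0.0084, 0.0004, 0, 0, 0, 0, 1],
  [0.018, 0.002, 0, 0, 0, 0, 1],
  [0.0274, 0.005, 0, 0, 0, 0, 1],
  [0.036, 0.0085, 0, 0, 0, 0, 1],
  [0.0453, 0.013, 0, 0, 0, 0, 1],
])

```text
time: 22.62
tool_pos: [0.5183, 0.3295, 0.1366]
tool_rot: [-1.571, -0.0, 2.897]
contact_force: [-0.1, -0.2, 0.9]
opening: 0.0005
```

```bash
python3 - <<'E'
from h import *
s=robot.observe();p=s['tool_pos'];print(s['time'],p,s['contact_force'])
im=cams.read_camera('side');cv2.imwrite('pics/side10.png',im)
a=cv2.imread('pics/side0.png').astype(int)
# lid edge: changed pixels near the box, coloured card, plus projections of lid corners at several angles
c=np.array([.494,.338]);h=np.radians(-14);u=np.array([np.cos(h),np.sin(h)]);v=np.array([-u[1],u[0]])
for th in(40,50,60,97):
    t=np.radians(th);x=.07-.14*np.cos(t)+.022*np.sin(t);z=.026+.14*np.sin(t)+.022*np.cos(t)
    q=proj(cam('side'),[[*(c+u*x+v*.065),z],[*(c+u*x-v*.065),z]]).round();print(th,q.tolist())
E
```

```text
22.625 [0.51830835 0.32950432 0.13656418] [-0.1345812  -0.16918102  0.93103795]
40 [[317.0, 348.0], [336.0, 300.0]]
50 [[307.0, 341.0], [327.0, 293.0]]
60 [[296.0, 335.0], [317.0, 287.0]]
97 [[252.0, 322.0], [276.0, 277.0]]
```

```bash
python3 - <<'E'
from h import *
a=cv2.imread('pics/side0.png');b=cv2.imread('pics/side10.png')
d=(cv2.absdiff(a,b).max(2)>25).astype(np.uint8)
hs=cv2.cvtColor(b,cv2.COLOR_BGR2HSV);print('now at old edge',b[318,256],a[318,256],'bg',a[318,245])
for r in range(300,372,6):
    print(r,''.join('#' if d[r,c] and abs(int(b[r,c,2])-int(b[r,c,0]))>14 else ('+' if d[r,c] else '.') for c in range(240,345,2)))
E
```

```text
now at old edge [160 159 154] [140 163 174] bg [153 153 147]
300 ..........+++++++...+++++++++++...+++++++####.#......
306 ............+.+.++++++++++++++++++##+######.##.......
312 ............++.+++++++++++++++++++++#########........
318 ......+....++++...+++++++++++++++++#########.........
324 ......++++++++++.......#####..++++#########..........
330 .......+++++++++++++++###.#####....#######...........
336 ........++++++++++++.###.###############.............
342 .........++++++++++.###..##############..............
348 ..........+++++++.###..#.##################.#........
354 ...........+++++.###..######################.........
360 ............+++..###.#####........#########.....+#...
366 .............++++.#..................................
```

The lid follows, at about 50° now. Continuing down the arc.

apply_moves([
  [0.0085, 0.005, 0, 0, 0, 0, 1],
  [0.0163, 0.011, 0, 0, 0, 0, 1],
  [0.0235, 0.0175, 0, 0, 0, 0, 1],
  [0.0304, 0.0245, 0, 0, 0, 0, 1],
  [0.0355, 0.0305, 0, 0, 0, 0, 1],
])

```text
time: 23.3
tool_pos: [0.4839, 0.3381, 0.1058]
tool_rot: [-1.571, -0.0, 2.898]
contact_force: [0.1, 0.1, -0.2]
opening: 0.0004
```

apply_moves([
  [0.0044, 0.0062, 0, 0, 0, 0, 1],
  [0.009, 0.0135, 0, 0, 0, 0, 1],
  [0.0125, 0.02, 0, 0, 0, 0, 1],
  [0.0152, 0.027, 0, 0, 0, 0, 1],
  [0.0172, 0.0325, 0, 0, 0, 0, 1],
])

```text
time: 23.92
tool_pos: [0.4674, 0.3422, 0.0734]
tool_rot: [-1.571, -0.0, 2.897]
contact_force: [-0.3, 0.6, 0.0]
opening: 0.0006
```

apply_moves([
  [0.001, 0.003, 0, 0, 0, 0, 1],
  [0.002, 0.006, 0, 0, 0, 0, 1],
  [0.003, 0.009, 0, 0, 0, 0, 1],
  [0.0035, 0.011, 0, 0, 0, 0, 1],
  [0.0035, 0.012, 0, 0, 0, 0, 1],
])

```text
time: 24.55
tool_pos: [0.4642, 0.343, 0.0618]
tool_rot: [-1.571, -0.0, 2.897]
contact_force: [-0.1, 0.5, -0.2]
opening: 0.0003
```

```bash
python3 - <<'E'
from h import *
s=robot.observe();p=s['tool_pos'];print(s['time'],p,'tip z',p[2]-.011,s['contact_force'])
E
```

```text
24.55 [0.46424486 0.34298499 0.06180097] tip z 0.05080097425382116 [-0.06907862  0.54240631 -0.19935973]
```

Tip z is 50.8 mm; a closed lid's face is at 48 mm. I'll press down in small steps until the force rises.

apply_moves([
  [0, 0.001, 0, 0, 0, 0, 1],
  [0, 0.0018, 0, 0, 0, 0, 1],
  [0, 0.0024, 0, 0, 0, 0, 1],
  [0, 0.0028, 0, 0, 0, 0, 1],
  [0, 0.003, 0, 0, 0, 0, 1],
])

```text
time: 25.18
tool_pos: [0.4643, 0.343, 0.0596]
tool_rot: [-1.571, 0.0, 2.897]
contact_force: [-2.2, -1.4, 7.4]
opening: 0.0008
```

apply_moves([
  [0, 0.0003, 0, 0, 0, 0, 1],
  [0, 0.0006, 0, 0, 0, 0, 1],
  [0, 0.0008, 0, 0, 0, 0, 1],
  [0, 0.001, 0, 0, 0, 0, 1],
  [0, 0.001, 0, 0, 0, 0, 1],
])

```text
time: 25.8
tool_pos: [0.4643, 0.3431, 0.0595]
tool_rot: [-1.572, 0.001, 2.898]
contact_force: [-4.1, -1.6, 12.6]
opening: 0.0006
```

The stop is firm at 48.5 mm (12.6 N). Lifting off clear of the lid and checking.

apply_moves([
  [0, -0.003, 0, 0, 0, 0, 1],
  [0, -0.02, 0, 0, 0, 0, 1],
  [0.01, -0.05, 0.02, 0, 0, 0, 1],
  [0.02, -0.09, 0.05, 0, 0, 0, 1],
  [0.03, -0.13, 0.1, 0, 0, 0, 1],
])

```text
time: 26.42
tool_pos: [0.4117, 0.2546, 0.1884]
tool_rot: [-1.572, 0.001, 2.899]
contact_force: [-0.2, -1.7, 0.7]
opening: 0.0006
```

apply_moves([
  [0, -0.01, 0.05, 0, 0, 0, 1],
  [0, -0.02, 0.1, 0, 0, 0, 1],
  [0, -0.02, 0.16, 0, 0, 0, 1],
  [0, -0.02, 0.2, 0, 0, 0, 1],
  [0, -0.02, 0.2, 0, 0, 0, 1],
])

```text
time: 27.05
tool_pos: [0.3632, 0.0589, 0.2073]
tool_rot: [-1.571, 0.001, 2.893]
contact_force: [1.5, 0.1, -0.6]
opening: 0.0002
```

```bash
python3 - <<'E'
from h import *
s=robot.observe();print(s['time'],s['tool_pos'],s['contact_force'])
c=np.array([.494,.338]);h=np.radians(-14);u=np.array([np.cos(h),np.sin(h)]);v=np.array([-u[1],u[0]])
for n in('top','side'):
    im=cams.read_camera(n);cv2.imwrite(f'pics/{n}11.png',im);a=cv2.imread(f'pics/{n}0.png')
    d=(cv2.absdiff(a,im).max(2)>30).astype(np.uint8);N,l,st,ce=cv2.connectedComponentsWithStats(d)
    print(n,'changed',[st[k].tolist() for k in range(1,N) if st[k,4]>25])
    f=lambda th:proj(cam(n),[[*(c+u*(.07-.14*np.cos(th)+.022*np.sin(th))+v*y),.026+.14*np.sin(th)+.022*np.cos(th)] for y in(.065,-.065)]).round(1).tolist()
    print(' lid near edge px closed',f(0),'5deg',f(.087))
    hs=cv2.cvtColor(im,cv2.COLOR_BGR2HSV)
    box=cv2.fillPoly(np.zeros(d.shape,np.uint8),[proj(cam(n),[[*(c+u*x+v*y),.048] for x,y in((.06,.055),(.06,-.055),(-.06,-.055),(-.06,.055))]).astype(int)],1)
    print(' lid face mean/std BGR',im[box>0].mean(0).round(),im[box>0].std(0).round(1))
    m=(hs[...,1]>30).astype(np.uint8)*cv2.dilate(box,np.ones((31,31)));cs,_=cv2.findContours(m,0,2);k=max(cs,key=cv2.contourArea);r=cv2.minAreaRect(k);print(' card rect',r,cv2.boxPoints(r).round().tolist())
    if n=='top':
        w=ray(cam(n),cv2.boxPoints(r),.048)[:,:2]-c;print(' box frame',np.round(np.c_[w@u,w@v],3).tolist())
E
```

```text
27.05 [0.3631502  0.05889949 0.20734342] [ 1.48532248  0.07837912 -0.62693092]
top changed [[163, 214, 18, 6, 49], [141, 216, 74, 89, 1089], [265, 219, 19, 42, 409], [141, 265, 8, 28, 48], [160, 298, 16, 7, 75], [226, 304, 275, 176, 20359], [544, 373, 96, 107, 6917], [317, 443, 12, 32, 312], [309, 471, 8, 9, 53]]
 lid near edge px closed [[139.9, 292.0], [195.6, 305.2]] 5deg [[138.4, 291.0], [194.7, 304.3]]
 lid face mean/std BGR [143. 167. 162.] [1.2 0.6 0.5]
 card rect ((176.1470947265625, 270.91180419921875), (60.3913688659668, 67.66743469238281), 14.03624439239502) [[139.0, 296.0], [155.0, 231.0], [214.0, 245.0], [197.0, 311.0]]
 box frame [[-0.08, 0.065], [0.073, 0.067], [0.071, -0.072], [-0.082, -0.072]]
side changed [[408, 0, 23, 15, 149], [445, 0, 48, 29, 723], [481, 0, 159, 193, 6915], [421, 14, 20, 5, 59], [461, 19, 23, 19, 143], [416, 38, 25, 4, 26], [356, 41, 169, 196, 14879], [547, 180, 26, 22, 173], [527, 189, 20, 21, 236], [515, 204, 81, 83, 3844], [250, 269, 106, 116, 3271]]
 lid near edge px closed [[339.8, 380.5], [355.6, 330.9]] 5deg [[338.8, 376.7], [354.8, 327.1]]
 lid face mean/std BGR [142. 164. 172.] [1.1 1.  1. ]
 card rect ((315.9461364746094, 352.5307922363281), (74.54991912841797, 64.37604522705078), 15.255120277404785) [[272.0, 374.0], [288.0, 312.0], [360.0, 331.0], [343.0, 393.0]]
```

```bash
python3 - <<'E'
from h import *
ct=cam('side');im=cv2.imread('pics/side11.png')
c=np.array([.494,.338]);h=np.radians(-14);u=np.array([np.cos(h),np.sin(h)]);v=np.array([-u[1],u[0]])
# near-left side wall: (y'=+65) walk vertically down in image at x'=-50 and see face/side/floor transitions
for xp in(-.06,0,.05):
    p=proj(ct,[[*(c+u*xp+v*.065),z] for z in(.048,0.)]);print(xp,'pred top/bottom rows',p.round(1).tolist());x=int(round(p[0,0]));print([int(q) for q in im[int(p[0,1])-10:int(p[1,1])+10,x,2]],'from row',int(p[0,1])-10)
robot.hand_in() if False else None
E
```

```text
-0.06 pred top/bottom rows [[335.0, 379.2], [334.5, 392.5]]
[172, 173, 173, 172, 172, 172, 172, 172, 177, 115, 95, 98, 102, 99, 100, 115, 100, 98, 99, 100, 98, 96, 102, 152, 149, 145, 144, 146, 145, 147, 151, 152, 146] from row 369
0 pred top/bottom rows [[306.5, 371.4], [306.8, 384.8]]
[173, 171, 172, 172, 172, 172, 171, 174, 175, 140, 93, 99, 99, 99, 97, 111, 100, 100, 98, 98, 99, 98, 115, 152, 145, 147, 151, 154, 153, 158, 148, 149, 148] from row 361
0.05 pred top/bottom rows [[283.3, 365.2], [284.4, 378.6]]
[172, 173, 174, 172, 170, 173, 172, 173, 175, 129, 96, 100, 98, 102, 99, 114, 99, 100, 100, 97, 100, 100, 125, 152, 155, 154, 153, 151, 146, 147, 149, 148, 146] from row 355
```

The lid-to-wall seam is the same at all three stations (6 px rim, 7 to 8 px wall), so the lid is level and shut. Handing in.

```bash
python3 -c "
from cell import robot
print(robot.hand_in())"
```

```text
the job is handed in; nothing more can be done
None
```

The teasel head is in the box with the lid shut, the tongs are back on the mat, and the job is handed in at about 27 s of the 72 s allowed.

**What I did:**
- I picked up the larger tongs from the mat and tilted them 12° nose-down. I squeezed the head at 21 N, and the opening of 42 mm matched the figure given.
- I lowered the head to about 2 mm above the box floor and only then let it go.
- I laid the tongs back where they had been, then pushed the lid shut with the closed fingertips.

**Last checks:**
- **Teasel:** before the lid went down, the top camera put it inside the box, at about (0.509, 0.337).
- **Lid:** it came to a firm stop at 48.5 mm under 12.6 N; a closed lid should be at 48 mm. In the side view the seam is even along its length.
- **Tongs and bystanders:** comparing camera pictures from before and after shows no change at the mat, the other fruits, the washers, the cup or the bottle. The arm hid the pot in the last top view, but the side view shows it unmoved.
- **Robot:** it was clear of everything at the end.

One check failed: a colour search for the cone and pod partway through found neither. I take this as a fault in its colour threshold, since the before-and-after comparison shows them unmoved. My two measurements of the box's position differed by about 3 mm and of its angle by 1 to 2°, which was small enough not to matter.

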